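Park a volumetric flask in the slotted rack

TASK

Put the open flask (round bulb, no stopper) that stands on the bench beside the white slotted rack away in the free place of the rack: its neck goes in at the mouth of the T-shaped slot, its bulb passes under the cover plate, and it ends standing upright and released on the rubber pad at the free end of the crossways slot. Then slide the keeper fully shut across the mouth. Keep the flask upright all the way and leave the flask already in the rack, the beaker and the brown bottle where they stand.

Things in the scene. Friction and masses are not known exactly. Their poses are not given: they have to be found in the camera images.
- flask: The flask to put away: clear glass volumetric flask without stopper, 166 mm tall, 75 g nominal, loose on the bench right of the rack. Origin at the centre of its underside, z up the neck. Round bulb 60 mm across up to 69 mm above the origin; straight neck 13.6 mm across from 69 to 165 mm. Grip it by the neck, near the top.
- rack: Fixed rack, white cover on a grey base, yaw up to 0.4 rad either way. Origin on the bench under the slot's junction; x to its back, y to its left, z up; mouth at the front (-x). Base plate x -95 to +50, y -105 to +105 mm, top 6 mm above the bench. 12 mm pillars (x -86 and 41, y -96 and 96 mm) carry a cover plate of the same outline, underside at 95, top at 103 mm.
- slot_mouth (a point): Open mouth of the T-shaped slot in the cover plate: centre of the slot on the plate's front edge (rack x = -95, y = 0 mm), on its top surface, 103 mm above the bench. The slot is 24 mm wide; its stem runs from here along the rack's x to the junction.
- slot_junction (a point): Junction of the stem and the crossways slot, on the cover plate's top, 103 mm above the bench, right over the rack's origin. The crossways slot, 24 mm wide, runs along the rack's y to closed ends at y = -72 and +72 mm. The two places for flasks are at rack x = 0, y = -60 and +60 mm: the neighbour flask stands in one, the pad lies in the other.
- pad: Thin black rubber disc fixed on the base plate at the free place of the rack, 62 mm across and 3 mm thick. Origin at the centre of its underside, 6 mm above the bench; its top is 9 mm above the bench. The flask is to stand here. To pass between pad and cover plate, its underside must be 9 to 26 mm above the bench while its bulb is under the plate.
- neighbour_flask: Bystander: a smaller glass volumetric flask with a stopper, 167 mm tall, bulb 48 mm across, loose, standing in the taken place of the rack, left or right. Origin at the centre of its underside.
- keeper_bar (a joint): Slide of the keeper, m. 0 = fully shut, centred across the slot's mouth (end stop); grows as it slides to the rack's right (-y), to 0.060 = fully open (end stop). Starts open at 0.045 to 0.060, the mouth clear. About 1.5 N of friction; stays where it is left. Shut, it bars the way of a neck.
- keeper_knob (a point): Grip point on the axis of the keeper's upright black knob, 133 mm above the bench. The keeper is a flat steel bar (20 mm in rack x, 60 in y, 8 high) on top of the cover plate at rack x = -75 mm, between low guide strips; the knob, 16 mm across, rises from the bar's middle, from 111 to 145 mm above the bench.
- beaker: Bystander: small clear glass beaker, 59 mm across and 72 mm tall, loose, behind the work. Origin at the centre of its underside.
- brown_bottle: Bystander: small brown glass bottle with a black cap, 42 mm across and 93 mm tall, loose, in front of the rack at its left. Origin at the centre of its underside.
Mind the look-alikes: they are no part of the job. What is shaped like the flask but orange or yellow is not meant.

How it is judged:
By the outcome, as a careful person would: the job done as asked, in the order asked, and still so for the second after the job is handed in, with the robot touching nothing.
It also fails if it takes over 51 s, if anything falls off the work surface, if the arm or the gripper's body presses on something with over 40 N, if the wrist force passes 120 N, or if a joint passes its speed limit or range.

ROBOT

A 6-joint arm with a two-finger parallel gripper is mounted at the origin on a cart in front of the work surface, level with it; the furniture and walls round the work are solid. World frame = base frame: x ahead of the robot, y to its left, z up, the work surface at z = 0. Lengths are in m, angles in rad, forces in N, time in s.
With the tool pointing down it reaches from about 0.25 to 0.725 m from the base axis. Payload 4 kg.
Tool frame: the origin (TCP) lies on the centre line of the jaws, within the pads' length; the fingertips stand ahead of it and the grasp point (between the pads) lies 3 mm ahead of it (bot.tcp_to_tips is the z of the fingertips in the tool frame, in m); z points along the fingers, y is the line along which they close (so a half turn about z gives the same grasp; the last joint's range is limited). The gripper opens to 85 mm and grips with 20 to 120 N. Pads are 22 mm wide; open, the fingers measure 114 mm over their backs; the gripper's body (76 mm by 85 mm) begins 54 mm behind the grasp point. The pads swing forward as they close: fully open they stand 13 mm farther back than shut.
Start: joints at [1.221, 0.241, 0.005, 1.335, 0, 1.571], TCP at [0.171, 0.47, 0.253] pointing down, gripper open.
Joint ranges: [-2.72, 2.72], [-1.05, 1.87], [-1.09, 1.28], [-1.99, 2.15], [-1.42, 1.44], [-3.14, 3.14]. Speed limits (rad/s): [2.79, 2.79, 3.14, 3.14, 3.14, 3.14].

INTERFACE

Orientations are given as a unit quaternion [x, y, z, w].
In Python, from workcell import telemetry, camera, camera_params, ticket, boxes_of, cut_out, spot_point, bot gives the robot as it stands.
- The arm moves only by the shell command python3 -m creep 'ROWS'. ROWS is text: rows parted by semicolons, each of 5 numbers parted by spaces: the opening, from 0 (shut) to 1 (fully open), then the shift along the tool's x, y, z in units of 150 mm (1.0 is 150 mm), then the turn about the tool's z in units of 180 degrees (1.0 is 180 degrees). In form: claw x y z turn; .... A call has 1 to 12 rows; each row is the pose to reach, as a shift and turn from the pose commanded when the call began, along the tool's axes at that moment, turning the shorter way round; what a row does not reach only later rows make up. A row lasts 1/8 s, in which the tool goes at most 62.5 mm and 10.7 degrees, less where a joint would pass 70% of its speed; a pose out of reach is approached as far as the arm can. A call with a number of a shift or a turn outside -1 to 1 is refused whole. A call with a gripper value outside its range is refused whole. The fingers move at their own pace and stop on an object; the grip force is fixed at half the most. Time passes only in rows, so rows that repeat a pose let the fingers close. It gives the time, the measured TCP pose, the force, the opening and the grip force at its end, in the units of the state.
- telemetry.get_obs(): the state, without advancing time (a new reading comes with each control period).
- camera(name): name is "scene" or "top"; returns the picture (480x640x3 uint8, red, green, blue); there is no depth.
- camera_params(name): a dict with "camera_matrix" (3x3 intrinsics, pixels), "k1" (the pictures are not rectified: a ray, as slopes to the right and down, at radius r is drawn at 1 + k1 r^2 times it, then the intrinsics apply), "eye" and "attitude" of the camera in the world. Camera axes: x right, y down, z forward; pixel columns grow to the right and rows downward; lengths in m; the calibration is good to about 2 mm. A picture is of the moment at which its call begins. camera_params takes no time and is no camera call.
- ticket.job_done(): hands the job in; it is judged then, once.
Trained networks look in the newest picture that a camera, given by its name, has taken for a name from the list of things; names that differ only in an ending like _2 or _b are one class to them, and where a whole thing is asked for, a point or a joint stands for the part that bears it (a point fixed in the world has none). Each returns a list of dicts, best first, with "conf" (0 to 1); they miss things now and then, are a little off and sometimes report something else, mostly with a low value. They report only what shows in the picture. A call takes as long as a camera call. They do not tell look-alikes from the thing itself.
- boxes_of(thing, camera): "at" ([x, y, z] in m, in world coordinates, good to about 4 mm: the middle of the surface that is visible of it).
- cut_out(thing, camera): "pixels" (480x640 bool, what is visible of it).
- spot_point(thing, camera): "at" ([x, y, z] in m, in world coordinates, good to about 4 mm: a listed point, or the origin of a listed thing).
The state is a dict: "clock": time; "joint_pos": joint angles; "joint_vel": joint speeds; "tau": joint torques, N m; "eef_pos": TCP position; "tool_rot": TCP orientation; "ft_force": force on the tool from outside, world axes, zero at the start; "ft_torque": the same for the moment, N m; "grip_width": finger opening in m; "grasp_force": force on a finger pad.
Only numpy, scipy, OpenCV 4.12 (cv2) and the standard library are available. Lean on these libraries where they do the work, as an engineer would, in place of code of your own. Each camera call takes 0.05 s, during which the arm holds its last target. There are 200 camera calls.

## Working session

There is one attempt and no reset: what is moved stays moved. The work goes in short steps, Python scripts to look and compute and a shell command to move; the robot and the scene stay as the last step left them, time stands still between calls to the robot, and variables do not carry over. Pictures are saved under pics/ and viewed, at most 10 in all, crops included, and the job is handed in when it is done.

```bash
mkdir -p pics; cat > h.py <<'E'
from workcell import telemetry, camera, camera_params, ticket, boxes_of, cut_out, spot_point, bot
import numpy as np, cv2
from scipy.spatial.transform import Rotation as R
def cam(n):
    p=camera_params(n); a=np.array(p['attitude'])
    M=a if a.shape==(3,3) else R.from_quat(a).as_matrix()
    return np.array(p['camera_matrix']),p['k1'],np.array(p['eye']),M
def proj(n,P):
    K,k1,e,M=cam(n); c=M.T@(np.array(P)-e); s=c[:2]/c[2]; s=s*(1+k1*(s@s)); return (K@[*s,1])[:2]
def at_z(n,uv,z):
    K,k1,e,M=cam(n); d=np.linalg.inv(K)@[*uv,1]; s=d[:2].copy()
    for _ in range(20): s=d[:2]/(1+k1*(s@s))
    r=M@[*s,1]; return e+r*(z-e[2])/r[2]
E
python3 - <<'E'
from h import *
for c in('scene','top'):
    im=camera(c); cv2.imwrite(f'pics/{c}0.png',im[:,:,::-1])
    print(c,camera_params(c))
    for t in ['flask','slot_mouth','slot_junction','pad','neighbour_flask','keeper_knob','beaker','brown_bottle','rack']:
        for d in spot_point(t,c): print(c,t,round(d['conf'],2),np.round(d['at'],4),proj(c,d['at']).round())
o=telemetry.get_obs();print(o, bot.tcp_to_tips)
E
```

```text
scene {'camera_matrix': array([[547.42081845,   0.        , 320.9499062 ],
       [  0.        , 547.42081845, 241.38343181],
       [  0.        ,   0.        ,   1.        ]]), 'k1': -0.06844749320510715, 'eye': array([ 0.07347886, -0.56161999,  0.8872435 ]), 'attitude': array([ 0.88398197, -0.2482908 ,  0.11781865, -0.37821466])}
scene flask 0.91 [ 6.024e-01 -8.850e-02  6.000e-04] [410. 330.]
scene flask 0.74 [ 0.4993 -0.1238  0.0039] [380. 364.]
scene flask 0.58 [ 0.3821 -0.0994  0.0016] [321. 383.]
scene flask 0.57 [ 5.924e-01  4.280e-02 -3.000e-04] [369. 291.]
scene slot_mouth 0.88 [0.4847 0.2344 0.1041] [281. 221.]
scene slot_junction 0.86 [0.5725 0.2256 0.1017] [317. 211.]
scene neighbour_flask 0.95 [0.5644 0.1666 0.0049] [327. 259.]
scene keeper_knob 0.85 [0.4887 0.176  0.1322] [296. 226.]
scene beaker 0.9 [ 0.7203 -0.0119 -0.0016] [430. 285.]
scene brown_bottle 0.68 [0.3515 0.3205 0.002 ] [213. 252.]
scene rack 0.85 [0.5699 0.2242 0.001 ] [316. 244.]
top {'camera_matrix': array([[444.86336682,   0.        , 319.00648486],
       [  0.        , 444.86336682, 246.99015337],
 
[... 1060 characters left out ...]
pos': array([1.22103118e+00, 2.40577751e-01, 5.01018235e-03, 1.33523213e+00,
       3.58333528e-05, 1.57082101e+00]), 'joint_vel': array([-6.07947245e-05, -1.61075209e-03, -7.42227884e-04,  1.87034237e-04,
        6.25856679e-04,  2.78116981e-04]), 'tau': array([-4.20904526e-04, -3.72212899e+01,  2.52698511e+01,  1.07655713e-03,
       -4.64915172e-05, -9.65306981e-06]), 'eef_pos': array([0.17132628, 0.46972228, 0.25332148]), 'tool_rot': array([ 1.74004657e-01,  9.84744829e-01,  1.45893695e-06, -1.79363958e-05]), 'ft_force': array([ 0.89085779, -0.15404083, -0.45198189]), 'ft_torque': array([-0.008982  , -0.01880263,  0.02030759]), 'grasp_force': 0.0, 'grip_width': 0.08530391303451157} 0.022
```

View pics/scene0.png

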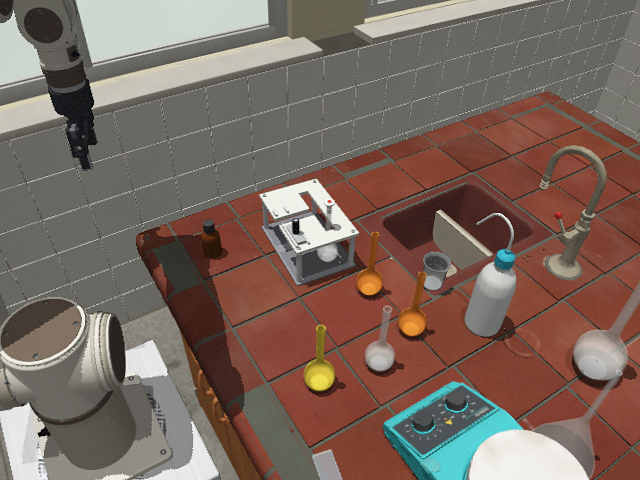

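View pics/top0.png

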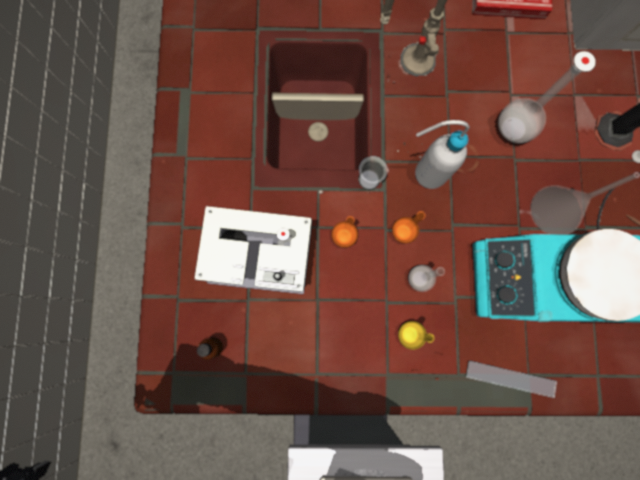

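The images show these candidates:
- Clear flask: scene (380,357), top (421,277).
- Orange flasks: scene (370,280) and (412,320).
- Yellow flask: scene (320,373).
- Stoppered neighbour in the rack: scene (327,250).
- Large glassware: scene (600,350).

I choose the clear, unstoppered one at about (0.498,-0.122). The neighbour stands in the right place, so the free place is on the left (y=+60).

```bash
python3 - <<'E'
from h import *
ims={c:camera(c) for c in('scene','top')}
a=cv2.resize(ims['scene'][290:390,300:440],None,fx=4,fy=4,interpolation=3)
b=cv2.resize(ims['top'][195:300,185:320],None,fx=4,fy=4,interpolation=3)
im=np.zeros((840,600,3),np.uint8); 
im[:400,:560]=a; im[400:820,:540]=b
o=np.zeros((420,800,3),np.uint8); s=cv2.resize(a,(400,286)); o[:286,:400]=s; o[:311,400:]=cv2.resize(b,(400,311))
cv2.imwrite('pics/crop1.png',o[:,:,::-1])
# flask masks
for c in ims:
    for d in cut_out('flask',c):
        m=d['pixels']; v,u=np.nonzero(m); col=ims[c][m].mean(0)
        if np.ptp(col)<60:
            print(c,d['conf'],m.sum(),u.min(),u.max(),v.min(),v.max(),col.round())
            np.save(f'm_{c}.npy',m)
# plate outline in top
t=ims['top'].astype(int); w=((t.min(2)>150)&(np.ptp(t,axis=2)<40)).astype(np.uint8)
n,l,st,ce=cv2.connectedComponentsWithStats(w)
i=l[250:260,215:235].max(); m=(l==i).astype(np.uint8)
cs,_=cv2.findContours(m,0,1); cc=max(cs,key=cv2.contourArea)
h=cv2.approxPolyDP(cv2.convexHull(cc),4,True)[:,0]
print('hull',[(p.tolist(),at_z('top',p,.103)[:2].round(4).tolist()) for p in h])
box=cv2.boxPoints(cv2.minAreaRect(cc)); print('rect',[(p.round(1).tolist(),at_z('top',p,.103)[:2].round(4).tolist()) for p in box])
E
```

```text
scene 0.88 1000 364 394 306 370 [158. 144. 138.]
top 0.73 708 409 444 264 291 [151. 135. 129.]
hull [([206, 207], [0.6275, 0.3265]), ([310, 218], [0.6074, 0.1193]), ([302, 292], [0.4606, 0.1332]), ([196, 279], [0.4839, 0.339])]
rect [([194.1999969482422, 280.0], [0.4819, 0.3424]), ([202.8000030517578, 205.3000030517578], [0.631, 0.3331]), ([311.0, 217.6999969482422], [0.6081, 0.1173]), ([302.3999938964844, 292.5], [0.4597, 0.1324])]
```

View pics/crop1.png

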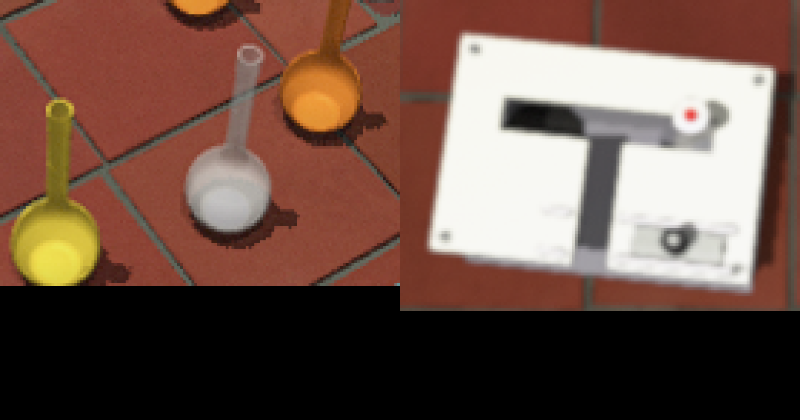

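The crop confirms it: the clear, colourless, open-necked flask is in the middle (neck top at scene ≈387,309), and the red-stoppered neighbour is in the rack's right place. Next I fit models to the pictures.

```bash
cat >> h.py <<'E'
def projs(n,P):
    K,k1,e,M=cam(n); c=(np.asarray(P)-e)@M; s=c[:,:2]/c[:,2:]; s=s*(1+k1*(s**2).sum(1,keepdims=True)); return s*K[0,0]+K[:2,2]
S=8
def poly(img,p,v):
    cv2.fillPoly(img,[np.round(p*S*16+S*8-0).astype(np.int32)],v,shift=4)
def flask_mask(n,x,y,z,win):
    u0,v0,u1,v1=win; img=np.zeros(((v1-v0)*S,(u1-u0)*S),np.uint8); off=np.array([u0,v0])
    t=np.linspace(0,2*np.pi,40)
    zs=np.linspace(0,.069,24); rs=np.sqrt(np.maximum(.03**2-(zs-.039)**2,.0068**2))
    prof=[(zz,rr) for zz,rr in zip(zs,rs)]
    for a,b in zip(prof[:-1],prof[1:]):
        P=np.vstack([np.c_[x+r*np.cos(t),y+r*np.sin(t),np.full(40,z+q)] for q,r in(a,b)])
        poly(img,cv2.convexHull((projs(n,P)-off).astype(np.float32))[:,0],1)
    P=np.vstack([np.c_[x+.0068*np.cos(t),y+.0068*np.sin(t),np.full(40,z+q)] for q in(.066,.166)])
    poly(img,cv2.convexHull((projs(n,P)-off).astype(np.float32))[:,0],1)
    return cv2.resize(img.astype(np.float32),(u1-u0,v1-v0),interpolation=cv2.INTER_AREA)
def plate_mask(n,x,y,a,win):
    u0,v0,u1,v1=win; img=np.zeros(((v1-v0)*S,(u1-u0)*S),np.uint8); off=np.array([u0,v0])
    c,s=np.cos(a),np.sin(a)
    def W(p,z=.103): p=np.array(p); return np.c_[x+c*p[:,0]-s*p[:,1],y+s*p[:,0]+c*p[:,1],np.full(len(p),z)]
    poly(img,projs(n,W([(-.095,-.105),(.05,-.105),(.05,.105),(-.095,.105)]))-off,1)
    poly(img,projs(n,W([(-.095,-.012),(-.012,-.012),(-.012,-.072),(.012,-.072),(.012,.072),(-.012,.072),(-.012,.012),(-.095,.012)]))-off,0)
    return cv2.resize(img.astype(np.float32),(u1-u0,v1-v0),interpolation=cv2.INTER_AREA)
E
python3 - <<'E'
from h import *
from scipy.optimize import minimize
win={'scene':(345,290,410,385),'top':(395,250,455,305)}
M={c:np.load(f'm_{c}.npy').astype(float) for c in win}
def cut(m,w): return m[w[1]:w[3],w[0]:w[2]]
for cs in(['scene'],['top'],['scene','top']):
    f=lambda p:sum(np.abs(flask_mask(c,p[0],p[1],0,win[c])-cut(M[c],win[c])).sum() for c in cs)
    r=minimize(f,[.498,-.122],method='Nelder-Mead',options=dict(initial_simplex=[[.498,-.122],[.508,-.122],[.498,-.112]]));print('flask',cs,r.x.round(4),r.fun)
wp={'scene':(250,165,370,260),'top':(185,195,325,305)}
B={}
for c in wp:
    t=cv2.imread(f'pics/{c}0.png').astype(int); B[c]=((t.min(2)>(185 if c=='scene' else 200))).astype(float)
for cs in(['scene'],['top'],['scene','top']):
    f=lambda p:sum(np.abs(plate_mask(c,*p,wp[c])-cut(B[c],wp[c])).sum() for c in cs)
    x0=np.array([.57,.227,-.1]); best=None
    r=minimize(f,x0,method='Nelder-Mead',options=dict(initial_simplex=[x0,x0+[.008,0,0],x0+[0,.008,0],x0+[0,0,.06]]));print('rack',cs,r.x.round(4),r.fun)
    p=r.x
    d=[]
    for c in wp:
        i=cv2.imread(f'pics/{c}0.png'); w=wp[c]; g=cut(i,w).copy(); m=plate_mask(c,*p,w)
        g=cv2.resize(g,None,fx=3,fy=3,interpolation=0); mm=(cv2.resize(m,None,fx=3,fy=3,interpolation=0)>.5).astype(np.uint8)
        k,_=cv2.findContours(mm,2,1); cv2.drawContours(g,k,-1,(0,0,255),1); d.append(cv2.resize(g,(400,g.shape[0]*400//g.shape[1]),interpolation=0))
o=np.zeros((330,800,3),np.uint8)
for i,g in enumerate(d): o[:g.shape[0],400*i:400*i+400]=g
cv2.imwrite('pics/fit.png',o)
E
```

```text
flask ['scene'] [ 0.4941 -0.1242] 142.84375Traceback (most recent call last):
  File "<stdin>", line 8, in <module>
    res = _minimize_neldermead(fun, x0, args, callback, bounds=bounds,
                               **options)
    fxc = func(xc)
    fx = function(np.copy(x), *(wrapper_args + args))
  File "<stdin>", line 7, in <lambda>
  File "<stdin>", line 7, in <genexpr>
  File "h.py", line 26, in flask_mask
    poly(img,cv2.convexHull((projs(n,P)-off).astype(np.float32))[:,0],1)
                             ~~~~~^^^^^
  File "h.py", line 15, in projs
    K,k1,e,M=cam(n); c=(np.asarray(P)-e)@M; s=c[:,:2]/c[:,2:]; s=s*(1+k1*(s**2).sum(1,keepdims=True)); return s*K[0,0]+K[:2,2]
             ~~~^^^
  File "h.py", line 5, in cam
    p=camera_params(n); a=np.array(p['attitude'])
ValueError: time passes only in moves, steps and waits
```

```bash
sed -i 's/^def cam(n)/import functools\n@functools.cache\ndef cam(n)/' h.py
cat > fit.py <<'E'
from h import *
from scipy.optimize import minimize
win={'scene':(345,290,410,385),'top':(395,250,455,305)}
M={c:np.load(f'm_{c}.npy').astype(float) for c in win}
def cut(m,w): return m[w[1]:w[3],w[0]:w[2]]
for cs in(['scene'],['top'],['scene','top']):
    f=lambda p:sum(np.abs(flask_mask(c,p[0],p[1],0,win[c])-cut(M[c],win[c])).sum() for c in cs)
    r=minimize(f,[.498,-.122],method='Nelder-Mead',options=dict(initial_simplex=[[.498,-.122],[.508,-.122],[.498,-.112]]));print('flask',cs,r.x.round(4),r.fun)
q=r.x
wp={'scene':(250,165,370,260),'top':(185,195,325,305)}
B={}
for c in wp:
    t=cv2.imread(f'pics/{c}0.png').astype(int); B[c]=((t.min(2)>(185 if c=='scene' else 200))).astype(float)
for cs in(['scene'],['top'],['scene','top']):
    f=lambda p:sum(np.abs(plate_mask(c,*p,wp[c])-cut(B[c],wp[c])).sum() for c in cs)
    x0=np.array([.57,.227,-.1])
    r=minimize(f,x0,method='Nelder-Mead',options=dict(initial_simplex=[x0,x0+[.008,0,0],x0+[0,.008,0],x0+[0,0,.06]]));print('rack',cs,r.x.round(4),r.fun)
p=r.x
o=np.zeros((600,800,3),np.uint8)
def ov(c,w,m,x,y):
    g=cv2.resize(cut(cv2.imread(f'pics/{c}0.png'),w),None,fx=3,fy=3,interpolation=0); mm=(cv2.resize(m,None,fx=3,fy=3,interpolation=0)>.5).astype(np.uint8)
    k,_=cv2.findContours(mm,2,1); cv2.drawContours(g,k,-1,(0,255,0),1); o[y:y+g.shape[0],x:x+g.shape[1]]=g
for i,c in enumerate(wp):
    ov(c,wp[c],plate_mask(c,*p,wp[c]),i*370,0); ov(c,win[c],flask_mask(c,*q,0,win[c]),i*300,332-20 if 0 else 315+15)if win[c][3]-win[c][1]<=90 else ov(c,(345,298,410,385),flask_mask(c,*q,0,(345,298,410,385)),i*300,335)
cv2.imwrite('pics/fit.png',o)
E
python3 fit.py
```

```text
flask ['scene'] [ 0.4941 -0.1242] 142.84375
flask ['top'] [ 0.4973 -0.1178] 59.9375
flask ['scene', 'top'] [ 0.4971 -0.1205] 304.421875
rack ['scene'] [ 0.5708  0.2282 -0.1034] 565.59375
rack ['top'] [ 0.5686  0.2281 -0.1029] 523.546875
rack ['scene', 'top'] [ 0.5691  0.2281 -0.1008] 1189.71875
```

View pics/fit.png

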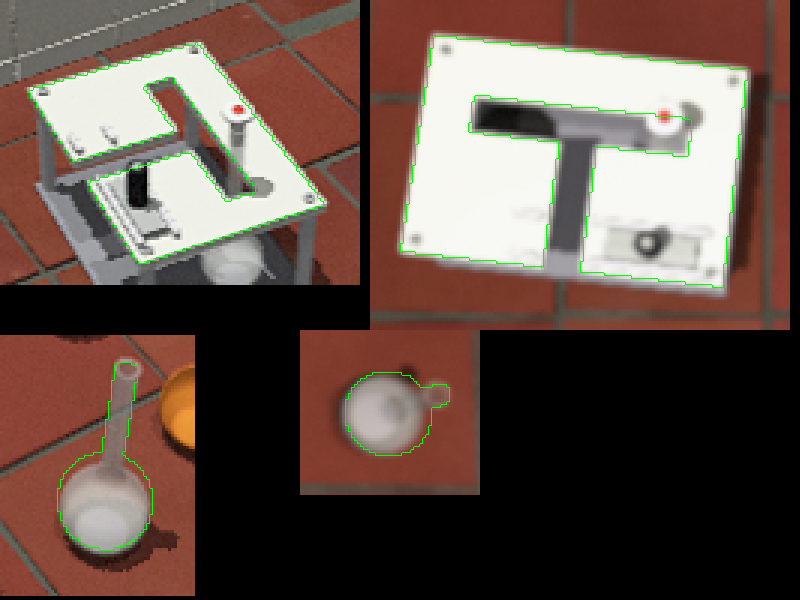

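The rack fit lines up with the picture: origin (0.570,0.228), yaw -0.103, mouth near (0.475,0.238). The flask is at about (0.497,-0.121). I move toward it now.

```bash
cat > go.py <<'E'
# prints shift in tool units to given targets: go.py x,y,z,yaw_of_tool_y_deg ...
from h import *; import sys
o=telemetry.get_obs(); Rm=R.from_quat(o['tool_rot']).as_matrix(); p=o['eef_pos']
print('t',o['clock'],'p',p.round(4),'yaw_y',np.degrees(np.arctan2(Rm[1,1],Rm[0,1])).round(2),'tilt',Rm[2,:2].round(4),'j',o['joint_pos'].round(2),'w',round(o['grip_width'],4),'gf',round(o['grasp_force'],1),'F',o['ft_force'].round(1))
for a in sys.argv[1:]:
    v=[float(q) for q in a.split(',')]; d=Rm.T@(np.array(v[:3])-p)/.15
    t=-(v[3]-np.degrees(np.arctan2(Rm[1,1],Rm[0,1])))/180 if len(v)>3 else 0
    t=(t+.5)%1-.5
    print(a,d.round(3),'turn',round(t,4))
E
python3 -m creep '1 -0.4 -0.35 0 0; 1 -0.85 -0.74 0 0; 1 -0.85 -0.74 0 0' && python3 -m creep '1 -0.4 -0.37 0 0; 1 -0.85 -0.74 0 0; 1 -0.85 -0.74 0 0' && python3 -m creep '1 -0.4 -0.37 0 0; 1 -0.85 -0.74 0 0; 1 -0.85 -0.74 0 0; 1 -0.85 -0.74 0 0'
python3 go.py 0.497,-0.121,0.253,84.1
```

```text
clock: 1.58
eef_pos: [0.2536, 0.3198, 0.2533]
tool_rot: [0.174, 0.985, -0.0, 0.0]
ft_force: [0.8, 0.6, 0.9]
grip_width: 0.085
grasp_force: 0.0
clock: 1.95
eef_pos: [0.3356, 0.1717, 0.2536]
tool_rot: [0.175, 0.985, 0.0, 0.0]
ft_force: [0.2, -0.0, -0.4]
grip_width: 0.085
grasp_force: 0.0
clock: 2.45
eef_pos: [0.4177, 0.0234, 0.2532]
tool_rot: [0.177, 0.984, -0.0, 0.0]
ft_force: [-0.1, -0.5, 0.6]
grip_width: 0.0854
grasp_force: 0.0
t 2.45 p [0.4177 0.0234 0.2532] yaw_y 69.64 tilt [-0.0005 -0.0001] j [ 0.06  0.08 -0.19  1.3  -0.    0.41] w 0.0854 gf 0.0 F [-0.1 -0.5  0.6]
0.497,-0.121,0.253,84.1 [-0.831 -0.719  0.002] turn -0.0803
```

```bash
python3 -m creep '1 -0.35 -0.3 0 -0.04; 1 -0.7 -0.6 0 -0.08; 1 -0.83 -0.72 0 -0.08; 1 -0.83 -0.72 0 -0.08; 1 -0.83 -0.72 0 -0.08' && python3 go.py 0.497,-0.121,0.15,84.1
python3 - <<'E'
from h import *
g=[]
for c,w in(('scene',(310,230,450,380)),('top',(350,200,490,350))):
    im=camera(c); cv2.imwrite(f'pics/pre_{c}.png',im[:,:,::-1]); g.append(cv2.resize(im[w[1]:w[3],w[0]:w[2]],None,fx=2.8,fy=2.8,interpolation=3))
cv2.imwrite('pics/pre.png',np.hstack(g)[:,:,::-1])
E
```

```text
clock: 3.08
eef_pos: [0.496, -0.1172, 0.253]
tool_rot: [0.049, 0.999, 0.0, -0.001]
ft_force: [-0.4, 0.2, 0.8]
grip_width: 0.0855
grasp_force: 0.0
t 3.075 p [ 0.496  -0.1172  0.253 ] yaw_y 84.41 tilt [0.0012 0.0007] j [-0.23  0.26  0.03  1.34  0.   -0.13] w 0.0855 gf 0.0 F [-0.4  0.2  0.8]
0.497,-0.121,0.15,84.1 [-0.01  -0.025  0.687] turn 0.0017
```

View pics/pre.png

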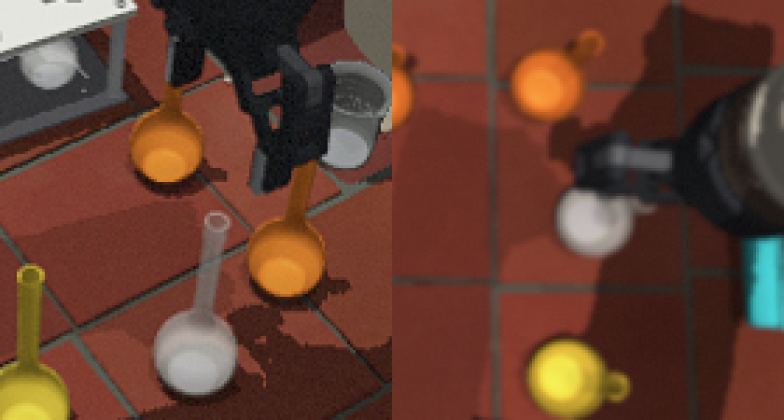

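The open gripper stands above the clear flask, whose neck ring is at crop (216,220) in the scene view. I check the neck-top position from both cameras.

```bash
python3 - <<'E'
from h import *
print(at_z('scene',(387.1,308.6),.165),at_z('top',(441.3,271.3),.165))
E
```

```text
[ 0.49933558 -0.11924093  0.165     ] [ 0.49674795 -0.12119928  0.165     ]
```

```bash
python3 -m creep '1 -0.015 -0.02 0.3 0; 1 -0.015 -0.02 0.5 0; 1 -0.015 -0.02 0.69 0; 1 -0.015 -0.02 0.69 0; 0.5 -0.015 -0.02 0.69 0; 0 -0.015 -0.02 0.69 0; 0 -0.015 -0.02 0.69 0; 0 -0.015 -0.02 0.69 0; 0 -0.015 -0.02 0.69 0; 0 -0.015 -0.02 0.69 0; 0 -0.015 -0.02 0.69 0; 0 -0.015 -0.02 0.69 0' && python3 go.py
```

```text
clock: 4.68
eef_pos: [0.499, -0.1213, 0.1505]
tool_rot: [0.049, 0.999, 0.0, 0.001]
ft_force: [0.1, 2.2, 5.3]
grip_width: 0.0124
grasp_force: 58.6
t 4.675 p [ 0.499  -0.1213  0.1505] yaw_y 84.37 tilt [-0.0014  0.0006] j [-0.24  0.33 -0.14  1.09  0.   -0.14] w 0.0124 gf 58.6 F [0.1 2.2 5.3]
```

```bash
python3 -m creep '0 0 0 -0.06 0; 0 0 0 -0.12 0; 0 0 0 -0.12 0; 0 0 0 -0.12 0' && python3 go.py 0.44,0.0,0.1683,84.1 0.42,0.12,0.1683,84.1 0.4205,0.2435,0.1683,84.1
```

```text
clock: 5.18
eef_pos: [0.4983, -0.1216, 0.1677]
tool_rot: [0.049, 0.999, -0.0, -0.0]
ft_force: [0.5, 1.3, -1.0]
grip_width: 0.0122
grasp_force: 58.4
t 5.175 p [ 0.4983 -0.1216  0.1677] yaw_y 84.35 tilt [ 0.0003 -0.0002] j [-0.24  0.32 -0.12  1.13 -0.   -0.14] w 0.0122 gf 58.4 F [ 0.5  1.3 -1. ]
0.44,0.0,0.1683,84.1 [ 0.467  0.769 -0.004] turn 0.0014
0.42,0.12,0.1683,84.1 [ 0.678  1.552 -0.004] turn 0.0014
0.4205,0.2435,0.1683,84.1 [ 0.756  2.371 -0.004] turn 0.0014
```

```bash
python3 -m creep '0 0.1 0.2 0 0; 0 0.2 0.45 0 0; 0 0.3 0.7 0 0; 0 0.4 0.9 0 0; 0 0.4 0.9 0 0' && python3 -m creep '0 0.1 0.2 0 0; 0 0.2 0.45 0 0; 0 0.35 0.7 0 0; 0 0.35 0.9 0 0; 0 0.35 0.9 0 0; 0 0.35 0.9 0 0' && python3 go.py 0.4205,0.2435,0.1683,84.1
```

```text
clock: 5.8
eef_pos: [0.4508, 0.0203, 0.1675]
tool_rot: [0.047, 0.999, -0.0, -0.001]
ft_force: [0.0, -0.0, -0.5]
grip_width: 0.0122
grasp_force: 58.6
clock: 6.55
eef_pos: [0.4132, 0.1575, 0.1675]
tool_rot: [0.049, 0.999, -0.0, -0.0]
ft_force: [0.2, -0.1, -1.0]
grip_width: 0.012
grasp_force: 58.8
t 6.55 p [0.4132 0.1575 0.1675] yaw_y 84.33 tilt [ 0.0004 -0.0009] j [ 0.36  0.19 -0.3   1.09 -0.    0.46] w 0.012 gf 58.8 F [ 0.2 -0.1 -1. ]
0.4205,0.2435,0.1683,84.1 [ 0.008  0.575 -0.006] turn 0.0013
```

```bash
python3 -m creep '0 0 0.2 0 0; 0 0 0.4 0 0; 0 0.01 0.57 0 0; 0 0.01 0.575 0 0; 0 0.01 0.575 0 0; 0 0.01 0.575 0 0' && python3 go.py
python3 - <<'E'
from h import *
g=[]
for c,w in(('scene',(200,140,340,290)),('top',(170,190,310,340))):
    im=camera(c); cv2.imwrite(f'pics/m_{c}.png',im[:,:,::-1]); g.append(cv2.resize(im[w[1]:w[3],w[0]:w[2]],None,fx=2.8,fy=2.8,interpolation=3))
cv2.imwrite('pics/m.png',np.hstack(g)[:,:,::-1])
p=telemetry.get_obs()['eef_pos']
for t,c in(('flask','scene'),('flask','top'),('slot_mouth','scene'),('keeper_knob','scene')):
  for d in spot_point(t,c): print(t,c,d['conf'],d['at'].round(4) if hasattr(d['at'],'round') else d['at'])
b=np.array([p[0],p[1],0.018]); print([ (c,proj(c,b+[0,0,z]).round(1)) for c in('scene','top') for z in(0,.03,.08)])
E
```

```text
clock: 7.3
eef_pos: [0.42, 0.2429, 0.1677]
tool_rot: [0.05, 0.999, -0.0, -0.0]
ft_force: [0.3, -0.6, -1.0]
grip_width: 0.0122
grasp_force: 58.9
t 7.3 p [0.42   0.2429 0.1677] yaw_y 84.26 tilt [ 0.0003 -0.0007] j [ 0.52  0.27 -0.19  1.11 -0.    0.62] w 0.0122 gf 58.9 F [ 0.3 -0.6 -1. ]
flask scene 0.88 [0.5941, 0.0432, -0.0006]
flask scene 0.72 [0.6011, -0.0876, 0.0024]
flask scene 0.69 [0.4183, 0.2416, 0.0209]
flask scene 0.65 [0.3805, -0.0995, -0.0014]
flask scene 0.56 [0.3519, 0.3219, 0.001]
flask scene 0.34 [0.5712, 0.2265, -0.0014]
flask top 0.85 [0.5953, 0.0436, 0.0028]
flask top 0.64 [0.3824, -0.0968, -0.0005]
flask top 0.56 [0.6062, -0.0853, -0.0002]
flask top 0.53 [0.415, 0.2424, 0.0186]
slot_mouth scene 0.55 [0.4796, 0.2376, 0.105]
keeper_knob scene 0.81 [0.4919, 0.1758, 0.1324]
[('scene', array([254.6, 257.2])), ('scene', array([253.8, 247.6])), ('scene', array([252.3, 230.8])), ('top', array([250.4, 313.1])), ('top', array([248.4, 313. ])), ('top', array([244.7, 312.7]))]
```

View pics/m.png

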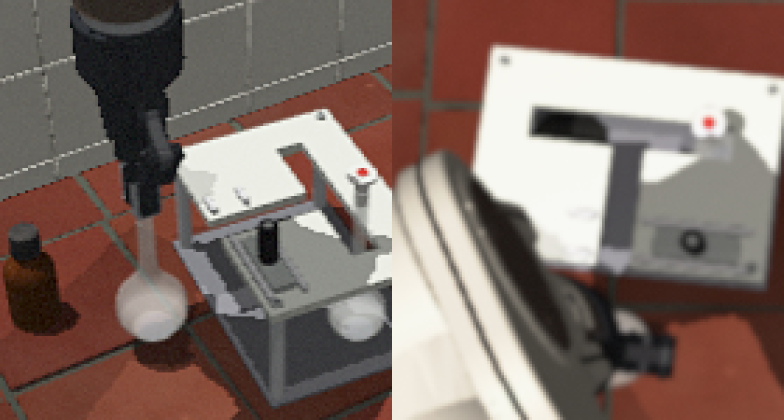

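The flask hangs upright in front of the mouth, and its bulb in the scene view (253.9,248) matches the TCP prediction. The mouth is clear and the keeper is to the right. Next come the stem targets.

```bash
cat > rk.py <<'E'
import sys,subprocess,math
X,Y,A=.5697,.2281,-.103
for q in sys.argv[1:]:
    x,y,z=map(float,q.split(','))
    print(subprocess.run(['python3','go.py',f'{X+math.cos(A)*x-math.sin(A)*y:.4f},{Y+math.sin(A)*x+math.cos(A)*y:.4f},{z},84.1'],capture_output=True,text=True).stdout)
E
python3 rk.py -.1,0,.168 -.01,0,.168 0,0,.168
```

```text
t 7.6 p [0.4201 0.2439 0.1679] yaw_y 84.33 tilt [-0.0001  0.    ] j [ 0.53  0.27 -0.19  1.11 -0.    0.63] w 0.0122 gf 58.9 F [ 0.  -1.1 -1.8]
0.4702,0.2384,0.168,84.1 [-0.336 -0.004 -0.001] turn 0.0013

t 7.6 p [0.4201 0.2439 0.1679] yaw_y 84.33 tilt [-0.0001  0.    ] j [ 0.53  0.27 -0.19  1.11 -0.    0.63] w 0.0122 gf 58.9 F [ 0.  -1.1 -1.8]
0.5598,0.2291,0.168,84.1 [-0.937 -0.006 -0.001] turn 0.0013

t 7.6 p [0.4201 0.2439 0.1679] yaw_y 84.33 tilt [-0.0001  0.    ] j [ 0.53  0.27 -0.19  1.11 -0.    0.63] w 0.0122 gf 58.9 F [ 0.  -1.1 -1.8]
0.5697,0.2281,0.168,84.1 [-1.003e+00 -6.000e-03 -1.000e-03] turn 0.0013
```

```bash
python3 -m creep '0 -0.1 -0.005 0 0; 0 -0.2 -0.005 0 0; 0 -0.3 -0.005 0 0; 0 -0.4 -0.005 0 0; 0 -0.4 -0.005 0 0' && python3 rk.py 0,0,.168
```

```text
clock: 8.22
eef_pos: [0.481, 0.2374, 0.1675]
tool_rot: [0.05, 0.999, 0.0, 0.0]
ft_force: [0.3, 0.9, -1.2]
grip_width: 0.0121
grasp_force: 58.9
t 8.225 p [0.481  0.2374 0.1675] yaw_y 84.28 tilt [-0.0002  0.0001] j [ 0.46  0.36 -0.05  1.15  0.    0.56] w 0.0121 gf 58.9 F [ 0.3  0.9 -1.2]
0.5697,0.2281,0.168,84.1 [-0.594 -0.003 -0.003] turn 0.001
```

```bash
python3 -m creep '0 -0.12 0 0 0; 0 -0.24 0 0 0; 0 -0.36 0 0 0; 0 -0.48 0 0 0; 0 -0.59 0 0 0; 0 -0.59 0 0 0; 0 -0.59 0 0 0' && python3 rk.py 0,0,.168 0,.06,.168
```

```text
clock: 9.1
eef_pos: [0.5668, 0.2289, 0.1675]
tool_rot: [0.049, 0.999, -0.0, -0.001]
ft_force: [-0.4, 0.1, -1.1]
grip_width: 0.0121
grasp_force: 58.9
t 9.1 p [0.5668 0.2289 0.1675] yaw_y 84.37 tilt [ 0.0014 -0.0004] j [0.38 0.51 0.17 1.24 0.   0.48] w 0.0121 gf 58.9 F [-0.4  0.1 -1.1]
0.5697,0.2281,0.168,84.1 [-0.02  -0.003 -0.003] turn 0.0015

t 9.1 p [0.5668 0.2289 0.1675] yaw_y 84.37 tilt [ 0.0014 -0.0004] j [0.38 0.51 0.17 1.24 0.   0.48] w 0.0121 gf 58.9 F [-0.4  0.1 -1.1]
0.5759,0.2878,0.168,84.1 [-0.022  0.397 -0.004] turn 0.0015
```

```bash
python3 -m creep '0 -0.015 0 0 0; 0 -0.015 0 0 0; 0 -0.015 0.1 0 0; 0 -0.015 0.2 0 0; 0 -0.015 0.3 0 0; 0 -0.015 0.395 0 0; 0 -0.015 0.395 0 0; 0 -0.015 0.395 0 0; 0 -0.015 0.395 0 0' && python3 rk.py 0,.06,.159
python3 - <<'E'
from h import *
g=[]
for c,w in(('scene',(250,140,390,290)),('top',(180,180,320,330))):
    im=camera(c); g.append(cv2.resize(im[w[1]:w[3],w[0]:w[2]],None,fx=2.8,fy=2.8,interpolation=3))
cv2.imwrite('pics/n.png',np.hstack(g)[:,:,::-1])
E
```

```text
clock: 10.22
eef_pos: [0.5758, 0.287, 0.1678]
tool_rot: [0.05, 0.999, -0.0, -0.0]
ft_force: [-0.1, -0.5, -0.6]
grip_width: 0.0117
grasp_force: 58.9
t 10.225 p [0.5758 0.287  0.1678] yaw_y 84.32 tilt [ 0.0002 -0.0003] j [ 0.46  0.57  0.28  1.28 -0.    0.56] w 0.0117 gf 58.9 F [-0.1 -0.5 -0.6]
0.5759,0.2878,0.159,84.1 [-0.     0.005  0.059] turn 0.0012
```

View pics/n.png

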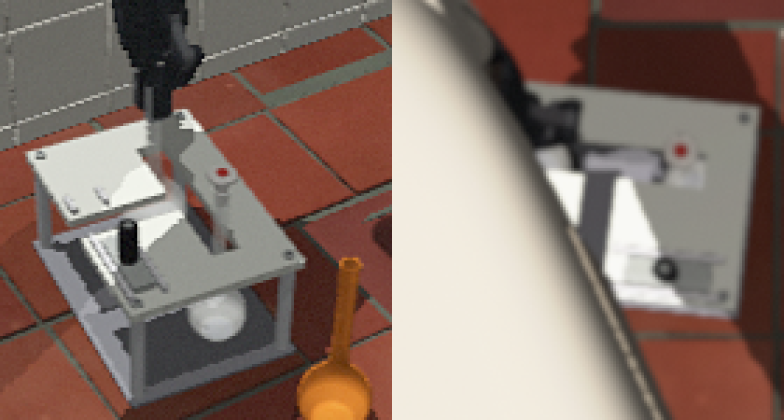

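The neck is in the left end of the cross slot, the neighbour is undisturbed, and the knob is still open at the right. I lower it onto the pad.

```bash
python3 -m creep '0 0 0.003 0.02 0; 0 0 0.003 0.035 0; 0 0 0.003 0.048 0; 0 0 0.003 0.048 0; 0 0 0.003 0.048 0' && python3 rk.py 0,.06,.1595 && python3 -m creep '0 0 0 0.003 0; 0 0 0 0.006 0; 0 0 0 0.008 0; 0 0 0 0.008 0; 0 0 0 0.008 0' && python3 rk.py 0,.06,.1595
```

```text
clock: 10.95
eef_pos: [0.5759, 0.2881, 0.1606]
tool_rot: [0.049, 0.999, 0.0, 0.0]
ft_force: [-0.3, -0.3, -1.2]
grip_width: 0.0121
grasp_force: 58.9
t 10.95 p [0.5759 0.2881 0.1606] yaw_y 84.36 tilt [-0.0001  0.    ] j [ 0.46  0.58  0.27  1.26 -0.    0.56] w 0.0121 gf 58.9 F [-0.3 -0.3 -1.2]
0.5759,0.2878,0.1595,84.1 [-0.    -0.002  0.008] turn 0.0015

clock: 11.58
eef_pos: [0.5759, 0.2881, 0.1596]
tool_rot: [0.049, 0.999, 0.0, 0.0]
ft_force: [-1.3, 0.2, 0.5]
grip_width: 0.0123
grasp_force: 58.9
t 11.575 p [0.5759 0.2881 0.1596] yaw_y 84.36 tilt [-0.0002  0.0001] j [ 0.46  0.58  0.27  1.26 -0.    0.56] w 0.0123 gf 58.9 F [-1.3  0.2  0.5]
0.5759,0.2878,0.1595,84.1 [-0.    -0.002  0.001] turn 0.0014
```

```bash
python3 -m creep '0 0 0 0.004 0; 0 0 0 0.004 0; 0 0 0 0.004 0' && python3 go.py && python3 -m creep '0.2 0 0 0 0; 0.3 0 0 0 0; 0.45 0 0 0 0; 0.45 0 0 0 0; 0.45 0 0 0 0; 0.45 0 0 -0.1 0; 0.45 0 0 -0.25 0; 0.45 0 0 -0.5 0; 0.45 0 0 -0.5 0; 0.45 0 0 -0.5 0' && python3 - <<'E'
from h import *
import subprocess
for c in('scene','top'):
    im=camera(c); cv2.imwrite(f'pics/r_{c}.png',im[:,:,::-1])
    for t in('flask','keeper_knob','neighbour_flask'):
        for d in spot_point(t,c):
            a=np.array(d['at'])
            if a[1]>.12: print(c,t,round(d['conf'],2),a.round(4))
im=cv2.imread('pics/r_scene.png')
cv2.imwrite('pics/r.png',cv2.resize(im[140:290,230:400],None,fx=4,fy=4,interpolation=3))
E
python3 rk.py -.075,-.055,.235
```

```text
clock: 11.95
eef_pos: [0.5761, 0.2881, 0.1595]
tool_rot: [0.049, 0.999, 0.0, 0.0]
ft_force: [-1.1, 0.8, 4.7]
grip_width: 0.0119
grasp_force: 59.6
t 11.95 p [0.5761 0.2881 0.1595] yaw_y 84.36 tilt [-0.001   0.0005] j [ 0.46  0.58  0.27  1.26 -0.    0.56] w 0.0119 gf 59.6 F [-1.1  0.8  4.7]
clock: 13.2
eef_pos: [0.576, 0.2881, 0.2345]
tool_rot: [0.049, 0.999, 0.0, 0.0]
ft_force: [-0.2, -0.3, -1.4]
grip_width: 0.0385
grasp_force: 0.0
scene flask 0.73 [0.5734 0.2856 0.0124]
scene keeper_knob 0.74 [0.4891 0.1764 0.1325]
scene keeper_knob 0.36 [0.5674 0.1696 0.005 ]
scene neighbour_flask 0.71 [0.4866 0.1773 0.1341]
scene neighbour_flask 0.55 [0.5636 0.1692 0.0085]
top flask 0.53 [0.5748 0.2882 0.0083]
top keeper_knob 0.88 [0.4916 0.1786 0.1304]
top keeper_knob 0.26 [0.4805 0.2352 0.1048]
top neighbour_flask 0.46 [0.5659 0.1711 0.0058]
t 13.6 p [0.5757 0.288  0.2332] yaw_y 84.36 tilt [ 0.0009 -0.0006] j [0.46 0.54 0.4  1.43 0.   0.56] w 0.0384 gf 0.0 F [-0.4 -1.   0.6]
0.4894,0.1811,0.235,84.1 [ 0.502 -0.765 -0.011] turn 0.0014
```

View pics/r.png

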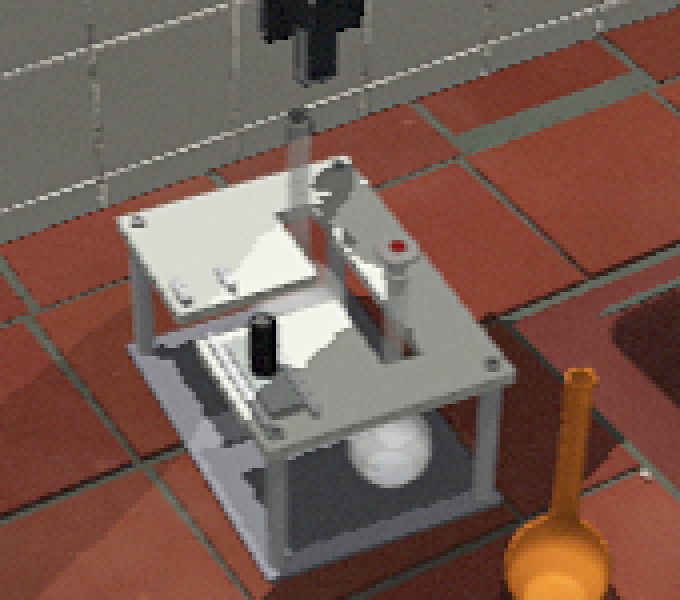

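The flask stands released and upright in the left place. The knob is at about rack y=-58 mm. I go to it now.

```bash
python3 -m creep '0.5 0.15 -0.25 0 0; 0.5 0.35 -0.5 0 0; 0.5 0.5 -0.78 0 0; 0.5 0.5 -0.78 0 0; 0.5 0.5 -0.78 0 0' && python3 rk.py -.075,-.058,.138
```

```text
clock: 14.22
eef_pos: [0.4904, 0.1792, 0.2343]
tool_rot: [0.049, 0.999, 0.0, 0.001]
ft_force: [0.1, 0.3, -0.0]
grip_width: 0.0427
grasp_force: 0.0
t 14.225 p [0.4904 0.1792 0.2343] yaw_y 84.34 tilt [-0.0015  0.001 ] j [0.35 0.29 0.02 1.3  0.   0.45] w 0.0427 gf 0.0 F [ 0.1  0.3 -0. ]
0.4891,0.1781,0.138,84.1 [ 0.009 -0.009  0.642] turn 0.0013
```

```bash
python3 -m creep '0.5 0.005 -0.01 0.25 0; 0.5 0.005 -0.01 0.5 0; 0.5 0.005 -0.01 0.63 0; 0.5 0.005 -0.01 0.63 0; 0.5 0.005 -0.01 0.63 0; 0.3 0.005 -0.01 0.63 0; 0 0.005 -0.01 0.63 0; 0 0.005 -0.01 0.63 0; 0 0.005 -0.01 0.63 0; 0 0.005 -0.01 0.63 0; 0 0.005 -0.01 0.63 0' && python3 rk.py -.075,0,.138
```

```text
clock: 15.6
eef_pos: [0.4897, 0.1781, 0.1406]
tool_rot: [0.049, 0.999, 0.001, 0.001]
ft_force: [0.3, 1.6, 5.7]
grip_width: 0.0143
grasp_force: 58.5
t 15.6 p [0.4897 0.1781 0.1406] yaw_y 84.36 tilt [-0.0025  0.0016] j [ 0.35  0.36 -0.14  1.07  0.    0.45] w 0.0143 gf 58.5 F [0.3 1.6 5.7]
0.4951,0.2358,0.138,84.1 [0.002 0.387 0.018] turn 0.0015
```

```bash
python3 -m creep '0 0 0.1 0 0; 0 0 0.2 0 0; 0 0 0.3 0 0; 0 0 0.37 0 0; 0 0 0.37 0 0; 0 0 0.37 0 0' && python3 rk.py -.075,0,.14 && python3 -m creep '0 0 0.01 0 0; 0 0 0.02 0 0; 0 0 0.02 0 0; 0 0 0.02 0 0' && python3 rk.py -.075,0,.14
```

```text
clock: 16.35
eef_pos: [0.4954, 0.2337, 0.1406]
tool_rot: [0.049, 0.999, 0.001, 0.002]
ft_force: [0.1, 1.7, 4.8]
grip_width: 0.014
grasp_force: 58.6
t 16.35 p [0.4954 0.2337 0.1406] yaw_y 84.38 tilt [-0.0029  0.0022] j [ 0.44  0.4  -0.07  1.1   0.    0.54] w 0.014 gf 58.6 F [0.1 1.7 4.8]
0.4951,0.2358,0.14,84.1 [0.003 0.014 0.004] turn 0.0016

clock: 16.85
eef_pos: [0.4956, 0.2354, 0.1406]
tool_rot: [0.05, 0.999, -0.0, 0.001]
ft_force: [-0.6, -1.6, 6.9]
grip_width: 0.0141
grasp_force: 58.8
t 16.85 p [0.4956 0.2354 0.1406] yaw_y 84.32 tilt [-0.0029  0.    ] j [ 0.44  0.41 -0.06  1.1  -0.    0.54] w 0.0141 gf 58.8 F [-0.6 -1.6  6.9]
0.4951,0.2358,0.14,84.1 [0.004 0.002 0.004] turn 0.0012
```

```bash
python3 -m creep '0 0 0.01 0 0; 0 0 0.02 0 0; 0 0 0.02 0 0; 0 0 0.02 0 0' && python3 rk.py -.075,0,.14
```

```text
clock: 17.35
eef_pos: [0.4956, 0.2356, 0.1406]
tool_rot: [0.05, 0.999, -0.003, 0.001]
ft_force: [-0.7, -9.4, 9.2]
grip_width: 0.0139
grasp_force: 59.2
t 17.35 p [0.4956 0.2356 0.1406] yaw_y 84.22 tilt [-0.003  -0.0056] j [ 0.45  0.41 -0.06  1.1  -0.01  0.55] w 0.0139 gf 59.2 F [-0.7 -9.4  9.2]
0.4951,0.2358,0.14,84.1 [0.003 0.001 0.004] turn 0.0007
```

At the end stop: pushing further gave 9 N with no motion. I relax, release and rise.

```bash
python3 -m creep '0 0 -0.015 0 0; 0 0 -0.015 0 0; 0.3 0 -0.015 0 0; 0.5 0 -0.015 0 0; 0.5 0 -0.015 0 0; 0.5 0 -0.015 0 0; 0.5 0 -0.015 -0.2 0; 0.5 0 -0.015 -0.5 0; 0.5 0 -0.015 -0.8 0; 0.5 0 -0.015 -0.8 0' && python3 -m creep '0.5 0.3 0 -0.2 0; 0.5 0.6 0 -0.2 0; 0.5 0.8 0 -0.2 0; 0.5 0.8 0 -0.2 0' && python3 - <<'E'
from h import *
for c in('scene','top'):
    im=camera(c); cv2.imwrite(f'pics/f_{c}.png',im[:,:,::-1])
    for t in('flask','keeper_knob','neighbour_flask','beaker','brown_bottle'):
        for d in spot_point(t,c):
            if d['conf']>.4: print(c,t,round(d['conf'],2),np.round(d['at'],4))
im=cv2.imread('pics/f_scene.png'); t=cv2.imread('pics/f_top.png')
cv2.imwrite('pics/f.png',np.hstack([cv2.resize(im[140:290,200:340],None,fx=2.8,fy=2.8,interpolation=3),cv2.resize(t[180:330,180:320],None,fx=2.8,fy=2.8,interpolation=3)]))
A=-.103;c,s=np.cos(A),np.sin(A)
for y in(0,-.006): print(proj('scene',[.5697-.075*c-s*y,.2281-.075*s+c*y,.145]),proj('top',[.5697-.075*c-s*y,.2281-.075*s+c*y,.145]))
E
python3 go.py
```

```text
clock: 18.6
eef_pos: [0.4967, 0.2376, 0.2636]
tool_rot: [0.049, 0.999, 0.002, 0.004]
ft_force: [-0.7, 0.1, -0.5]
grip_width: 0.0425
grasp_force: 0.0
clock: 19.1
eef_pos: [0.3732, 0.2482, 0.2887]
tool_rot: [0.048, 0.999, -0.0, -0.001]
ft_force: [1.3, 0.3, -0.2]
grip_width: 0.0427
grasp_force: 0.0
scene flask 0.92 [ 3.812e-01 -9.900e-02  2.000e-04]
scene flask 0.75 [ 0.5944  0.0439 -0.0007]
scene flask 0.69 [0.5766 0.2817 0.0078]
scene flask 0.68 [ 0.605  -0.0855  0.001 ]
scene keeper_knob 0.81 [0.4954 0.2352 0.1366]
scene neighbour_flask 0.83 [0.5658 0.1692 0.0063]
scene beaker 0.61 [ 0.7245 -0.0141 -0.0031]
scene brown_bottle 0.97 [0.3545 0.3238 0.0014]
top flask 0.88 [0.5962 0.0423 0.0038]
top flask 0.86 [ 6.053e-01 -8.720e-02  2.000e-04]
top flask 0.85 [ 3.82e-01 -1.00e-01 -3.00e-04]
top flask 0.74 [0.5762 0.2894 0.0079]
top keeper_knob 0.83 [0.4972 0.2353 0.135 ]
top neighbour_flask 0.53 [0.5641 0.1679 0.0092]
top beaker 0.63 [ 0.7236 -0.0144  0.0014]
[284.06988728 204.34325572] [246.33590951 271.51484822]
[285.18512479 205.98319704] [249.55143159 271.87631978]
t 19.7 p [0.3755 0.2482 0.2892] yaw_y 84.33 tilt [ 0.0001 -0.0002] j [ 0.58  0.13 -0.04  1.4  -0.    0.68] w 0.0425 gf 0.0 F [ 0.7 -0.5  0.5]
```

View pics/f.png

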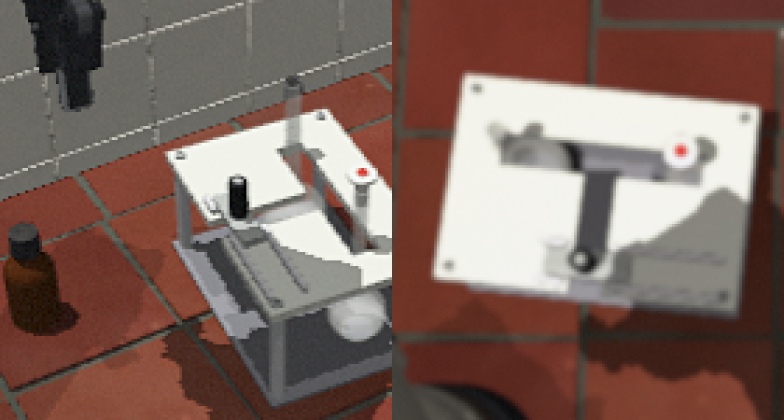

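```bash
python3 - <<'E'
from h import *
A=-.103;c,s=np.cos(A),np.sin(A)
for n,wins in(('scene',{'r':(285,212,305,240),'f':(275,196,295,224)}),('top',{'r':(265,260,295,285),'f':(233,258,263,285)})):
  for k,w in wins.items():
    im=cv2.imread(f'pics/{k}_{n}.png').min(2) if 0 else cv2.imread(f'pics/{k}_{n}.png').max(2)
    g=im[w[1]:w[3],w[0]:w[2]]; m=(g<70).astype(np.uint8)
    N,l,st,ce=cv2.connectedComponentsWithStats(m)
    for i in range(1,N):
        if st[i,4]>8:
            uv=ce[i]+w[:2]; d=at_z(n,uv,.128)[:2]-[.5697,.2281]
            print(n,k,st[i,4],uv.round(1),'rack',np.round([c*d[0]+s*d[1],-s*d[0]+c*d[1]],4))
E
```

```text
scene r 79 [295.6 226.7] rack [-0.0743 -0.058 ]
scene f 79 [284.7 211. ] rack [-0.0749 -0.0021]
top r 26 [278.8 276. ] rack [-0.075  -0.0593]
top f 29 [249.7 272. ] rack [-0.0738 -0.0038]
```

Both cameras put the keeper about 2-3 mm short of the stop; the release probably dragged it back. I'll push it home with closed fingers from the right.

```bash
python3 rk.py -.075,-.045,.235 && python3 -m creep '0 -0.2 -0.15 0.1 0; 0 -0.5 -0.3 0.2 0; 0 -0.8 -0.39 0.36 0; 0 -0.8 -0.39 0.36 0; 0 -0.8 -0.39 0.36 0' && python3 rk.py -.075,-.045,.14
```

```text
t 19.7 p [0.3755 0.2482 0.2892] yaw_y 84.33 tilt [ 0.0001 -0.0002] j [ 0.58  0.13 -0.04  1.4  -0.    0.68] w 0.0425 gf 0.0 F [ 0.7 -0.5  0.5]
0.4905,0.1910,0.235,84.1 [-0.801 -0.304  0.361] turn 0.0013

clock: 20.32
eef_pos: [0.4885, 0.1783, 0.2352]
tool_rot: [0.049, 0.999, -0.0, -0.001]
ft_force: [0.0, -0.8, -0.3]
grip_width: 0.0001
grasp_force: 0.0
t 20.325 p [0.4885 0.1783 0.2352] yaw_y 84.34 tilt [ 0.0012 -0.0002] j [0.35 0.29 0.02 1.31 0.   0.45] w 0.0001 gf 0.0 F [ 0.  -0.8 -0.3]
0.4905,0.1910,0.14,84.1 [-0.006  0.086  0.635] turn 0.0013
```

```bash
python3 -m creep '0 -0.01 0 0.25 0; 0 -0.01 0 0.5 0; 0 -0.01 0 0.63 0; 0 -0.01 0 0.63 0' && python3 -m creep '0 0 0.1 0 0; 0 0 0.15 0 0; 0 0 0.18 0 0; 0 0 0.18 0 0; 0 0 0.18 0 0' && python3 rk.py -.075,-.023,.14
```

```text
clock: 20.82
eef_pos: [0.4886, 0.1787, 0.1405]
tool_rot: [0.048, 0.999, -0.0, -0.001]
ft_force: [-1.0, 1.0, 0.2]
grip_width: 0.0
grasp_force: 0.0
clock: 21.45
eef_pos: [0.493, 0.2049, 0.1408]
tool_rot: [0.049, 0.999, -0.0, -0.0]
ft_force: [1.0, -1.2, 0.5]
grip_width: -0.0002
grasp_force: 0.0
t 21.45 p [0.493  0.2049 0.1408] yaw_y 84.35 tilt [ 0.0001 -0.0002] j [ 0.39  0.38 -0.1   1.09 -0.    0.49] w -0.0002 gf 0.0 F [ 1.  -1.2  0.5]
0.4927,0.2129,0.14,84.1 [0.007 0.053 0.005] turn 0.0014
```

Still no clear contact; I advance in small steps.

```bash
for i in 1; do python3 -m creep '0 0 0.02 0 0; 0 0 0.03 0 0; 0 0 0.03 0 0; 0 0 0.03 0 0' | egrep 'pos|force'; python3 -m creep '0 0 0.01 0 0; 0 0 0.02 0 0; 0 0 0.02 0 0; 0 0 0.02 0 0'| egrep 'pos|force'; python3 -m creep '0 0 0.01 0 0; 0 0 0.015 0 0; 0 0 0.015 0 0; 0 0 0.015 0 0'| egrep 'pos|force'; done
```

```text
eef_pos: [0.4935, 0.2095, 0.1408]
ft_force: [0.6, -0.6, -0.4]
grasp_force: 0.0
eef_pos: [0.4938, 0.2125, 0.1408]
ft_force: [-0.7, -0.7, -0.6]
grasp_force: 0.0
eef_pos: [0.4939, 0.2139, 0.1408]
ft_force: [-0.8, -4.3, 1.6]
grasp_force: 2.7
```

```bash
python3 -m creep '0 0 0.01 0 0; 0 0 0.015 0 0; 0 0 0.015 0 0; 0 0 0.015 0 0'| egrep 'pos|force'; python3 -m creep '0 0 0.01 0 0; 0 0 0.015 0 0; 0 0 0.015 0 0; 0 0 0.015 0 0'| egrep 'pos|force'
```

```text
eef_pos: [0.4939, 0.2142, 0.1408]
ft_force: [-0.4, -10.0, 4.2]
grasp_force: 5.4
eef_pos: [0.4939, 0.2145, 0.1408]
ft_force: [-1.6, -16.5, 6.0]
grasp_force: 8.2
```

Solid stop: the force climbs to 16 N with almost no motion. I back off along -y, rise and check.

```bash
python3 -m creep '0 0 -0.1 0 0; 0 0 -0.2 0 0; 0 0 -0.2 0 0; 0 0 -0.2 -0.25 0; 0 0 -0.2 -0.6 0; 0 0 -0.2 -0.9 0; 0 0 -0.2 -0.9 0' && python3 -m creep '0 0.3 0 0 0; 0 0.6 0 0 0; 0 0.8 0 0 0; 0 0.8 0 0 0; 0 0.8 0 0 0' && python3 - <<'E'
from h import *
A=-.103;c,s=np.cos(A),np.sin(A)
for n,w in(('scene',(275,196,295,224)),('top',(233,258,263,285))):
    im=camera(n)[:,:,::-1].copy(); cv2.imwrite(f'pics/g_{n}.png',im)
    g=im.max(2)[w[1]:w[3],w[0]:w[2]]; N,l,st,ce=cv2.connectedComponentsWithStats((g<70).astype(np.uint8))
    for i in range(1,N):
        if st[i,4]>8:
            uv=ce[i]+w[:2]; d=at_z(n,uv,.128)[:2]-[.5697,.2281]; print(n,st[i,4],uv.round(1),np.round([c*d[0]+s*d[1],-s*d[0]+c*d[1]],4))
a=cv2.imread('pics/g_scene.png'); t=cv2.imread('pics/g_top.png')
cv2.imwrite('pics/g.png',np.hstack([cv2.resize(a[140:290,200:340],None,fx=2.8,fy=2.8,interpolation=3),cv2.resize(t[180:330,180:320],None,fx=2.8,fy=2.8,interpolation=3)]))
E
python3 go.py
```

```text
clock: 24.82
eef_pos: [0.4937, 0.1909, 0.2803]
tool_rot: [0.049, 0.999, 0.002, 0.004]
ft_force: [-0.1, -0.1, 0.6]
grip_width: 0.0002
grasp_force: 0.0
clock: 25.45
eef_pos: [0.3724, 0.2015, 0.2754]
tool_rot: [0.049, 0.999, 0.0, 0.0]
ft_force: [-0.2, 0.3, 0.6]
grip_width: -0.0003
grasp_force: 0.0
scene 79 [284.7 211. ] [-0.0749 -0.0021]
top 31 [249.6 271.8] [-0.0734 -0.0036]
t 25.55 p [0.3728 0.2013 0.2754] yaw_y 84.33 tilt [ 0.0002 -0.0001] j [ 0.5   0.08 -0.13  1.36  0.    0.59] w 0.0001 gf 0.0 F [ 1.  -0.2  0.2]
```

View pics/g.png

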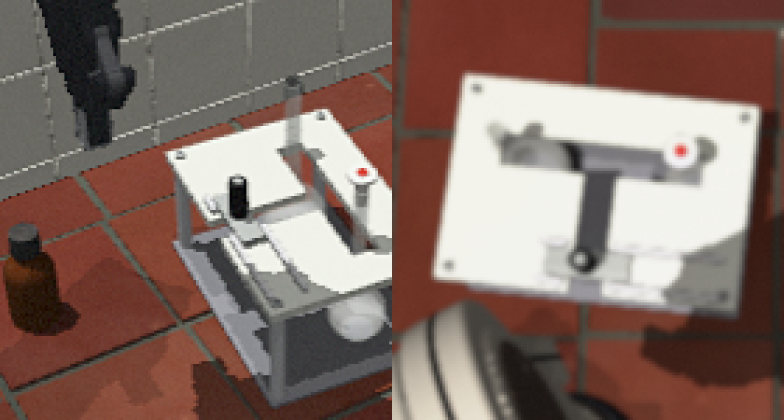

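The knob is where it was before the 16 N push, so the keeper was already at its stop and the 2-3 mm was measurement bias. The flask stands upright in the left place, and the neighbour and bottle are unmoved.

```bash
python3 -c "
from workcell import ticket
print(ticket.job_done())"
```

```text
the job is handed in; nothing more can be done
None
```

The flask stands upright and released on the pad at the rack's left place, the keeper is shut against its end stop, the neighbour flask, beaker and brown bottle were left where they stood, and the job was handed in at about 26 s; no verdict came back.

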